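# Check the cover interlock of a bench instrument

### The arm

A 6-joint arm with a two-finger parallel gripper is mounted at the origin on a cart in front of the work surface, level with it; the furniture and walls round the work are solid. World frame = base frame: x ahead of the robot, y to its left, z up, the work surface at z = 0. Lengths are in m, angles in degrees, forces in N, time in s.
With the tool pointing down it reaches from about 0.4 to 0.825 m from the base axis. Payload 7 kg.
Tool frame: the origin (TCP) lies midway between the tips of the shut fingers; the grasp point (between the pads) lies 19 mm behind it; z points along the fingers, y is the direction in which the jaws open and shut (so a half turn about z gives the same grasp; the last joint's range is limited). The gripper opens to 88 mm and grips with 3 to 60 N. Pads are 19 mm wide; open, the fingers measure 130 mm over their backs; the gripper's body (78 mm by 193 mm) begins 47 mm behind the grasp point.
Start: joints at [-57.806, 20.546, 0.682, 0, -70.136, -16.507], TCP at [0.182, -0.65, 0.227] pointing down, gripper open.
Joint ranges: [-176.03, 176.03], [-82.01, 121.73], [-58.28, 71.71], [-173.87, 95.51], [-174.79, -0.11], [-173.66, 173.66]. Speed limits (degrees/s): [136.94, 136.94, 172.46, 180, 180, 180].

### API

Orientations are given as [roll, pitch, yaw] about the fixed x, y, z axes, in that order (R = Rz(yaw) Ry(pitch) Rx(roll)).
In Python, from plant import ctrl, snapshot gives the robot as it stands.
- The arm moves only by the shell command python3 -m pendant 'ROWS'. ROWS is JSON, a list of rows, each a list of 7 numbers: the shift along the tool's x, y, z in m, then the turn, a rotation vector about the tool's x, y, z in rad, then the opening, from -1 (shut) to 1 (fully open), so that 0 is half open. In form: [[x, y, z, ax, ay, az, jaw], ...]. A call has 1 to 12 rows; each row is the pose to reach, as a shift and turn from the pose commanded when the call began, along the tool's axes at that moment; what a row does not reach only later rows make up. A row lasts 1/8 s, in which the tool goes at most 62.5 mm and 10.7 degrees, less where a joint would pass 70% of its speed; a pose out of reach is approached as far as the arm can. A call with a gripper value outside its range is refused whole. The fingers move at their own pace and stop on an object; the grip force is fixed at half the most. Time passes only in rows, so rows that repeat a pose let the fingers close. It gives the time, the measured TCP pose, the force and the opening at its end, in the units of the state.
- ctrl.get_obs(): the state, without advancing time (a new reading comes with each control period).
- snapshot(name): name is "side" or "top" or "wrist"; returns a dict with "image" (420x560x3 uint8, blue, green, red), "mtx" (3x3 intrinsics, pixels), "k1" (the pictures are not rectified: a ray, as slopes to the right and down, at radius r is drawn at 1 + k1 r^2 times it, then the intrinsics apply), "eye" and "attitude" of the camera in the world; the wrist camera has in their place "tool_from_camera" (4x4, takes a point from camera to tool coordinates, whose origin is the TCP and whose axes are the flange's). Camera axes: x right, y up, looking along -z (the intrinsics and any distortion apply to the point x, -y, -z); pixel columns grow to the right and rows downward; lengths in m; the calibration is good to about 2 mm. A picture is of the moment at which its call begins: read the wrist's pose just before it. There is no depth.
- ctrl.close_job(): hands the job in, once; it reports no verdict.
The state is a dict: "clock": time; "joint_pos": joint angles; "qvel": joint speeds; "tau": joint torques, N m; "tool_pos": TCP position; "orientation": TCP orientation; "force": force on the tool from outside, world axes, zero at the start; "moment": the same for the moment, N m; "opening": finger opening in m.
Only numpy, scipy, OpenCV 4.12 (cv2) and the standard library are available. Lean on these libraries where they do the work, as an engineer would, in place of code of your own. Each camera call takes 0.05 s, during which the arm holds its last target.

### The job

Check the interlock of the sample instrument: press the button on the small relay box so that its side lever drops, then lift the lever back up until it stays up by itself. Then lift the instrument's spring-closed cover by its knob until the cover lies parallel to the steel index arm at its side, and finish while still holding the cover steady there. Do not shift the index arm or disturb the glassware and jar nearby.

Things in the scene. Friction and masses are not known exactly. Their poses are not given: they have to be found in the camera images.
- instrument: fixed sample instrument, a grey metal box 200 x 160 mm, 90 mm high, open at the top and closed by a hinged white cover. Origin: centre of its underside on the bench; its x axis points away from its front (the cover's hinge is at the +x end, the knob at the -x end), y to its left, z up.
- cover_hinge (a point): middle of the cover's hinge axis, on the far top edge of the instrument, 95 mm along the instrument's +x from its origin and 98 mm above the bench; the axis is parallel to the instrument's y. The index arm turns about the same axis.
- cover_knob (a point): centre of the grey drum knob (cylinder 18 mm in diameter, 26 mm long, lying along the instrument's y) on a 10 mm stem at the cover's front edge; 235 mm from the hinge axis, 40 mm ahead of the cover's edge, 100 mm above the bench when shut. Its axes turn with the cover (when shut, those of the instrument). The drum turns freely on its pin.
- cover (a joint): angle of the cover, rad: 0 shut, positive as the knob goes up and back, at most 1.2. A spring and its weight pull it shut: about 4 N at the knob at the start, 6 N at 0.7 rad; let go, it shuts.
- index_arm (a joint): angle of the index arm above level, rad, same axis and sense as the cover: this is the angle at which the cover is to be held. It differs each time (0.35 to 0.75), is clamped and must not be moved.
- index_tip (a point): tip of the index arm, a flat steel strip 12 mm high and 6 mm thick with a 20 mm disc at its tip, on the left (+y) side of the instrument, 97 mm from the instrument's middle plane; the tip is 175 mm from the hinge axis. A steel arc with ticks stands between it and the instrument.
- relay: fixed interlock relay, a grey box 100 x 90 mm, 70 mm high. Origin: on the bench under the lever's axis, middle of the box's width (the box reaches from 40 mm before it to 60 mm behind it); x points away from its front, y to its left, z up.
- button_top (a point): centre of the top face of the round grey push button, 25 mm in diameter, on top of the relay box, 84 mm above the bench when out. It is pressed straight down.
- test_button (a joint): travel of the button, m: 0 out, 0.007 fully down. Springs back; about 1 N to start and 4 N fully down. The lever drops when it passes about 0.004.
- lever_grip (a point): centre of the grey drum-shaped grip, a short cylinder 18 mm in diameter and 26 mm long, lying across (along the relay's y), at the end of the trip lever on the right (-y) side of the relay, 85 mm from the lever's axis. The drum turns freely on its pin. Up: 133 mm above the bench. Dropped: sticks out ahead of the box, about 54 mm above the bench.
- lever_pivot (a point): point on the lever's axis in the plane in which the grip swings; the axis is parallel to the relay's y, 50 mm above the bench. The grip's centre swings about it, 19 mm outside the box's right wall.
- trip_lever (a joint): angle of the lever, rad: 0 up, leaning back 0.22 rad past vertical against its stop, where it stays by its weight; 0.22 vertical; 1.74 dropped forward, about level. It falls to whichever side of vertical it is let go.
- petri_dish: bystander: clear flat dish, 60 mm across, 12 mm high, loose on the bench; leave alone.
- sample_jar: bystander: jar with a screw lid, 60 mm across, 74 mm high, loose; leave alone.
- beaker: bystander: clear beaker, 67 mm across, 63 mm high, loose; leave alone.
There are look-alikes about, which are no part of the job. What is shaped like the relay but pink or yellow is not meant.

How it is judged:
By the outcome, as a careful person would: the job done as asked, in the order asked, and still so for the second after the job is handed in, while the arm keeps its last pose, push and grip.
It also fails if it takes over 67 s, if anything falls off the work surface, if the arm or the gripper's body presses on something with over 40 N, if the wrist force passes 120 N, or if a joint passes its speed limit or range.

## Working session

There is one attempt and no reset: what is moved stays moved. The work goes in short steps, Python scripts to look and compute and a shell command to move; the robot and the scene stay as the last step left them, time stands still between calls to the robot, and variables do not carry over. Pictures are saved under pics/ and viewed, and the job is handed in when it is done.

```bash
ls; mkdir -p pics; python3 - <<'E'
from plant import ctrl, snapshot
import cv2,numpy as np
print(ctrl.get_obs())
for n in("side","top","wrist"):
    s=snapshot(n); cv2.imwrite(f"pics/{n}0.png",s["image"]); print(n,{k:v for k,v in s.items() if k!="image"})
    np.save(f"pics/{n}0.npy",s,allow_pickle=True)
E
```

```text
pics
{'clock': 0.0, 'joint_pos': array([-5.78060515e+01,  2.05892621e+01,  6.33350567e-01, -1.92040480e-02,
       -7.01350016e+01, -1.65061880e+01]), 'qvel': array([ 0.09577389, -0.01242604, -0.03109763, -0.06175433,  0.04758967,
       -0.06868122]), 'tau': array([-8.37750595e-04, -5.82717562e+01,  2.93049717e+01,  6.99720427e+00,
        6.77498057e-03, -1.20564591e-04]), 'tool_pos': array([ 0.18234563, -0.64939792,  0.22564687]), 'orientation': array([ 1.79907704e+02, -8.52337690e-03, -1.64318773e+02]), 'force': array([ 0.78677335,  0.3745585 , -0.63693797]), 'moment': array([ 0.03425401, -0.03843525, -0.05654596]), 'opening': 0.08768443211771525}
side {'mtx': array([[387.16829403,   0.        , 279.54133284],
       [  0.        , 387.16829403, 214.47791898],
       [  0.        ,   0.        ,   1.        ]]), 'k1': -0.11045102518124308, 'eye': array([0.58683426, 0.95173645, 0.85834059]), 'attitude': array([ 53.58785544,   1.26892345, 176.35683559])}
top {'mtx': array([[428.88792487,   0.        , 278.31079953],
       [  0.        , 428.88792487, 198.90399012],
       [  0.        ,   0.        ,   1.        ]]), 'k1': -0.11132976607522449, 'eye': array([ 0.42683464, -0.04738691,  1.1969207 ]), 'attitude': array([  5.73683898,   0.3840339 , -91.56884717])}
wrist {'mtx': array([[300.7708214 ,   0.        , 278.20847296],
       [  0.        , 300.7708214 , 206.42629601],
       [  0.        ,   0.        ,   1.        ]]), 'k1': 0.007019848805160258, 'tool_from_camera': array([[ 4.31752937e-05,  9.58162584e-01,  2.86224494e-01,
         7.77473824e-02],
       [ 9.99999998e-01, -2.93169298e-05, -5.27030661e-05,
         7.42675890e-05],
       [-4.21068826e-05,  2.86224496e-01, -9.58162583e-01,
        -1.58964852e-01],
       [ 0.00000000e+00,  0.00000000e+00,  0.00000000e+00,
         1.00000000e+00]])}
```

View pics/side0.png

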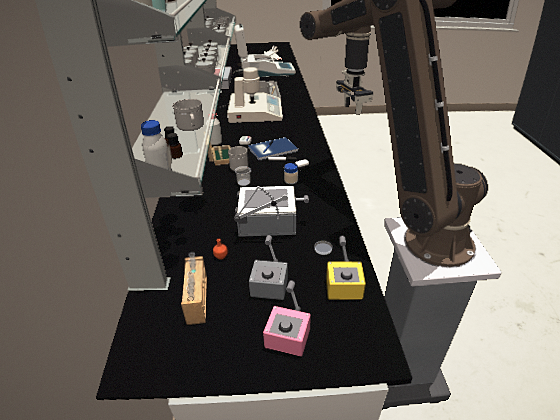

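View pics/top0.png

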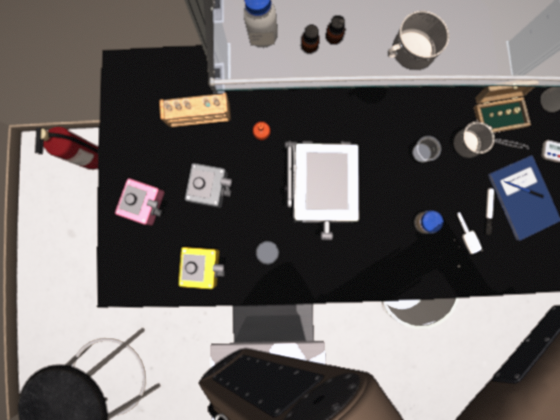

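View pics/wrist0.png

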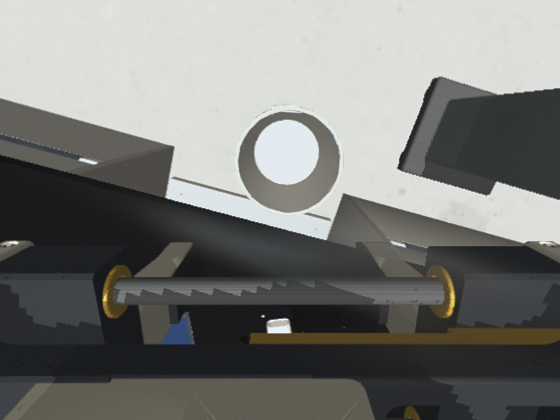

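The top view shows three relay-shaped boxes: grey at (205,185), pink at (140,200) and yellow at (198,268). The grey one fits, since pink and yellow are excluded. The instrument is at (325,180). I'll enlarge both views.

```bash
cat > h.py <<'E'
import numpy as np, cv2
from scipy.spatial.transform import Rotation as R
def load(f): return np.load(f,allow_pickle=True).item()
def campose(s,tool=None):
    if 'eye' in s: return R.from_euler('xyz',s['attitude'],degrees=True).as_matrix(), np.array(s['eye'])
    p,o=tool; Rt=R.from_euler('xyz',o,degrees=True).as_matrix(); T=s['tool_from_camera']
    return Rt@T[:3,:3], Rt@T[:3,3]+p
def proj(s,P,tool=None):
    C,e=campose(s,tool); c=(np.atleast_2d(P)-e)@C
    u=c[:,0]/-c[:,2]; v=-c[:,1]/-c[:,2]; f=1+s['k1']*(u*u+v*v)
    K=s['mtx']; return np.c_[K[0,0]*u*f+K[0,2],K[1,1]*v*f+K[1,2]]
def ray(s,px,tool=None):
    C,e=campose(s,tool); K=s['mtx']
    d=(np.array(px)-K[:2,2])/K[0,0]; x=d.copy()
    for _ in range(20): x=d/(1+s['k1']*(x@x))
    r=C@np.array([x[0],-x[1],-1]); return e,r
def onz(s,px,z,tool=None):
    e,r=ray(s,px,tool); return e+r*(z-e[2])/r[2]
def crop(s,x0,y0,w,h,k,name):
    im=s['image'][y0:y0+h,x0:x0+w]; cv2.imwrite(name,cv2.resize(im,None,fx=k,fy=k,interpolation=cv2.INTER_CUBIC))
E
python3 - <<'E'
from h import *
t=load('pics/top0.npy');s=load('pics/side0.npy')
crop(t,170,150,80,70,8,'pics/c1.png');crop(t,270,130,100,120,5,'pics/c2.png')
crop(s,230,220,80,90,6,'pics/c3.png');crop(s,220,170,100,75,8,'pics/c4.png')
E
```

```text
(no output)
```

View pics/c1.png

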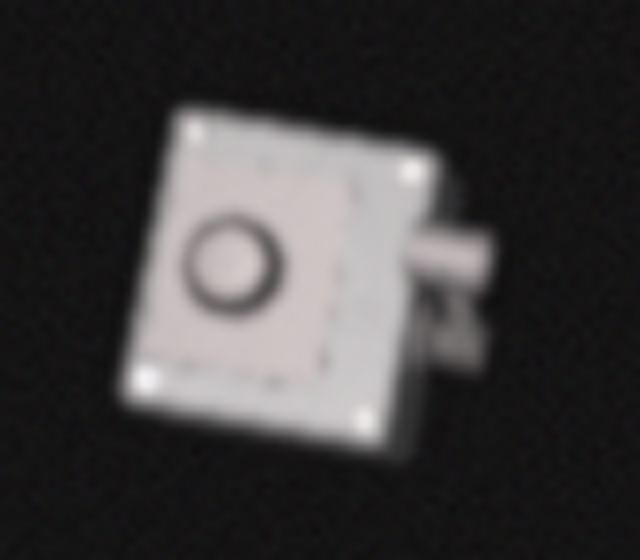

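View pics/c2.png

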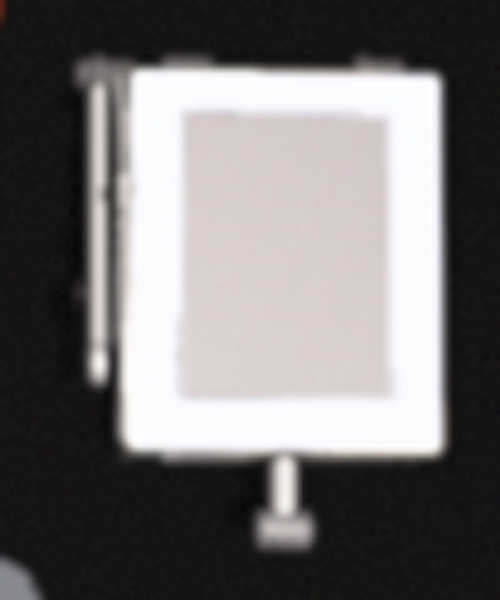

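View pics/c3.png

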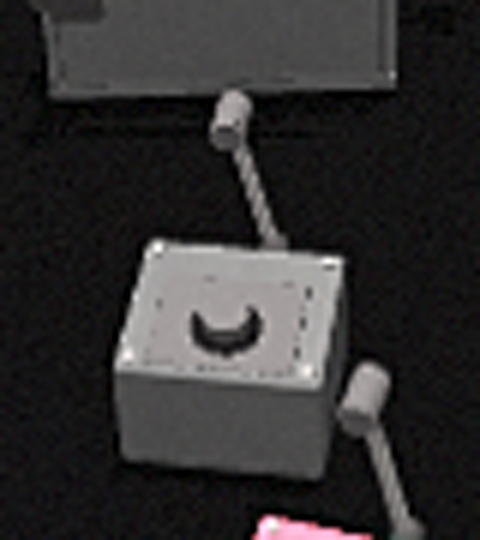

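View pics/c4.png

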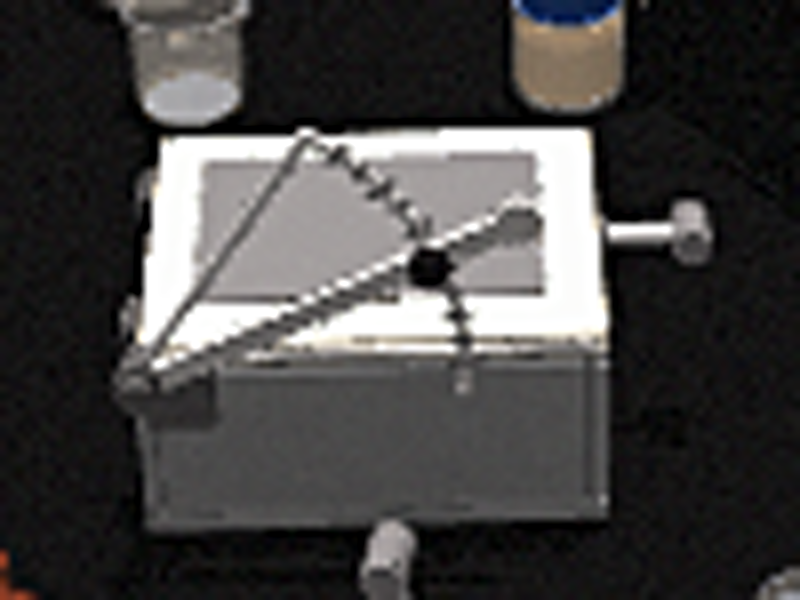

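```bash
cat > fit.py <<'E'
from h import *
from scipy.optimize import least_squares
t=load('pics/top0.npy');s=load('pics/side0.npy')
def px(c,x0,y0,k): return np.array([(x0+(u+.5)/k-.5,y0+(v+.5)/k-.5) for u,v in c])
def tf(p,L):
    x,y,a=p[:3]; c,sn=np.cos(a),np.sin(a); L=np.atleast_2d(L)
    return np.c_[x+c*L[:,0]-sn*L[:,1],y+sn*L[:,0]+c*L[:,1],L[:,2]]
g=[.085*-np.sin(-.22),-.064,.05+.085*np.cos(.22)]
top=np.array([[.06,.045,.07],[.06,-.045,.07],[-.04,-.045,.07],[-.04,.045,.07],g])
pt=px([(178,108),(440,152),(382,442),(122,402),(452,255)],170,150,8)
ps=px([(150,242),(343,258),(318,388),(115,368),(231,118)],230,220,6)
so=top[[1,2,3,0,4]]
f=lambda p:np.r_[(proj(t,tf(p,top))-pt).ravel(),(proj(s,tf(p,so))-ps).ravel()]
r=least_squares(f,[.45,.2,0]);print('relay',r.x,np.degrees(r.x[2]));print(np.round(r.fun.reshape(-1,2),1).tolist())
b=onz(t,px([(230,265)],170,150,8)[0],.084);print('button',b)
rp=r.x
print('grip up',tf(rp,[g]),'grip down',tf(rp,[[-.085*np.cos(.05),-.064,.054]]))
# instrument
def tipl(a): return [.095-.175*np.cos(a),.097,.098+.175*np.sin(a)]
pkt=px([(285,530)],270,130,5);pks=px([(692,230)],220,170,8)
pit=px([(97,372)],270,130,5);pis=px([(522,224)],220,170,8)
cor=np.array([[.1,.08,.1],[.1,-.08,.1],[-.1,-.08,.1],[-.1,.08,.1]])
pc=px([(128,72),(442,73),(445,455),(122,452)],270,130,5)
bot=np.array([[.1,.08,0],[-.1,.08,0]]);pb=px([(146,530),(607,516)],220,170,8)
K=[[-.14,0,.1]]
f=lambda p:np.r_[(proj(t,tf(p,K))-pkt).ravel(),(proj(s,tf(p,K))-pks).ravel(),(proj(t,tf(p,tipl(p[3])))-pit).ravel(),(proj(s,tf(p,tipl(p[3])))-pis).ravel(),(proj(s,tf(p,bot))-pb).ravel(),.5*(proj(t,tf(p,cor))-pc).ravel()]
r=least_squares(f,[.45,-.1,0,.5]);print('instr',r.x,np.degrees(r.x[2]));print(np.round(r.fun.reshape(-1,2),1).tolist())
print('knob',tf(r.x,K),'tip',tf(r.x,tipl(r.x[3])))
for n,p in(('petri',(267,252)),('jar',(430,222)),('beaker',(427,149))): print(n,onz(t,p,.012 if n=='petri' else .07))
E
python3 fit.py
```

```text
relay [ 0.57621557  0.15488371 -0.20135216] -11.536629058880736
[[-0.3, -0.3], [-0.2, -0.2], [0.0, 0.4], [-0.5, -0.5], [-0.7, 0.0], [-0.5, -1.1], [0.7, -1.1], [0.9, -0.5], [-0.7, -0.3], [-0.1, 0.3]]
button [0.58759397 0.16631378 0.084     ]
grip up [[0.5815907  0.0884669  0.13295128]] grip down [[0.48023727 0.10915498 0.054     ]]
instr [ 0.5793252  -0.16996653 -0.04644012  0.41495435] -2.6608226356343843
[[-0.1, 0.1], [0.1, -0.3], [0.5, -0.6], [0.5, 0.3], [0.6, 0.8], [0.4, 1.0], [0.7, -0.6], [-0.2, -0.1], [-0.4, -0.0], [0.7, -0.3]]
knob [[ 0.43947614 -0.16346725  0.1       ]] tip [[ 0.51874994 -0.07004669  0.16855093]]
petri [ 0.4003364  -0.00762181  0.012     ]
jar [ 0.46719861 -0.44445813  0.07      ]
beaker [ 0.66467711 -0.44911575  0.07      ]
```

```bash
cat >> h.py <<'E'
def delta(pos,yaw,roll=180,pitch=0):
    from plant import ctrl
    o=ctrl.get_obs(); Rc=R.from_euler('xyz',o['orientation'],degrees=True); Rn=R.from_euler('xyz',[roll,pitch,yaw],degrees=True)
    d=Rc.inv().apply(np.array(pos)-o['tool_pos']); rv=(Rc.inv()*Rn).as_rotvec()
    print('delta',np.round(d,4).tolist(),np.round(rv,4).tolist(),'| t',round(o['clock'],2),'pos',np.round(o['tool_pos'],4),'rpy',np.round(o['orientation'],1),'F',np.round(o['force'],1),'j',np.round(o['joint_pos'],0),'op',round(o['opening'],4))
E
python3 - <<'E'
from h import *
t=load('pics/top0.npy');s=load('pics/side0.npy')
print('yellow grip',onz(t,(219,268),.133),'yellow box',[onz(t,p,.07).round(3) for p in((180,248),(218,248),(216,288),(178,288))])
print('post foot',onz(s,(168,290),0),onz(s,(130,288),0))
for z in(.2,.3,.4,.5): print(z,onz(t,(215,86),z),onz(t,(280,84),z), proj(s,onz(t,(215,86),z)),proj(s,onz(t,(280,84),z)))
delta([.5876,.1663,.25],258.5)
E
```

```text
yellow grip [0.36665565 0.1078359  0.133     ] yellow box [array([0.418, 0.219, 0.07 ]), array([0.415, 0.119, 0.07 ]), array([0.311, 0.126, 0.07 ]), array([0.313, 0.226, 0.07 ])]
post foot [0.89101692 0.13999967 0.        ] [1.01150986 0.1241044  0.        ]
0.2 [0.80684946 0.10266627 0.2       ] [ 0.806493   -0.05519161  0.2       ] [[186.05481609 228.8774076 ]] [[192.81517765 197.20678038]]
0.3 [0.7687306  0.08761461 0.3       ] [ 0.76840989 -0.05440873  0.3       ] [[194.91891987 194.98651718]] [[200.53841407 168.44830054]]
0.4 [0.73061174 0.07256294 0.4       ] [ 0.73032679 -0.05362585  0.4       ] [[204.79701717 157.94323083]] [[209.20505518 136.70687488]]
0.5 [0.69249288 0.05751127 0.5       ] [ 0.69224368 -0.05284297  0.5       ] [[215.792076   117.57069068]] [[218.94712518 101.68017554]]
delta [-0.6106, 0.6759, -0.0234] [0.0013, 0.0006, -1.0964] | t 0.15 pos [ 0.1824 -0.6495  0.2258] rpy [ 179.9   -0.  -164.3] F [ 0.8 -0.2  0.1] j [-58.  21.   1.  -0. -70. -17.] op 0.0877
```

```bash
python3 -m pendant '[[-0.05,0.056,-0.02,0,0,0,-1],[-0.1,0.11,-0.024,0,0,-0.1,-1],[-0.14,0.156,-0.024,0,0,-0.2,-1],[-0.18,0.2,-0.024,0,0,-0.3,-1],[-0.22,0.245,-0.024,0,0,-0.4,-1],[-0.26,0.29,-0.024,0,0,-0.5,-1],[-0.30,0.334,-0.024,0,0,-0.6,-1],[-0.34,0.379,-0.024,0,0,-0.7,-1],[-0.38,0.423,-0.024,0,0,-0.8,-1],[-0.42,0.467,-0.024,0,0,-0.9,-1],[-0.46,0.512,-0.024,0,0,-1.0,-1],[-0.50,0.556,-0.024,0,0,-1.096,-1]]'; python3 -c "
from h import *
delta([.5876,.1663,.2],258.5)"
```

```text
clock: 1.65
tool_pos: [0.5139, 0.0227, 0.2508]
orientation: [-180.0, 0.0, -101.3]
force: [0.6, -1.0, -0.0]
opening: 0.0006
delta [-0.1553, -0.0441, 0.0508] [-0.0004, 0.0003, 0.0035] | t 1.65 pos [0.5139 0.0227 0.2508] rpy [-180.     0.  -101.3] F [ 0.6 -1.  -0. ] j [ 24.   4. -17.   0. -68. -36.] op 0.0006
```

```bash
python3 -m pendant '[[-0.05,-0.014,0.0,0,0,0,-1],[-0.1,-0.028,0.0,0,0,0,-1],[-0.155,-0.044,0.03,0,0,0,-1],[-0.155,-0.044,0.05,0,0,0,-1],[-0.155,-0.044,0.05,0,0,0,-1],[-0.155,-0.044,0.05,0,0,0,-1]]'; python3 - <<'E'
from h import *
from plant import snapshot,ctrl
delta([.5876,.1663,.09],258.5)
o=ctrl.get_obs(); w=snapshot('wrist'); cv2.imwrite('pics/w1.png',w['image']); w['tool']=(o['tool_pos'],o['orientation']); np.save('pics/w1.npy',w,allow_pickle=True)
rp=[.5762,.1549,-.2014]
from h import *
print(proj(w,[[.5876,.1663,.084],[.5816,.0885,.133]],w['tool']))
E
```

```text
clock: 2.4
tool_pos: [0.5878, 0.1632, 0.2015]
orientation: [-180.0, 0.0, -101.5]
force: [0.8, -0.8, 0.8]
opening: 0.0006
delta [-0.0029, 0.0009, 0.1115] [-0.0008, 0.0002, -0.0005] | t 2.4 pos [0.5878 0.1632 0.2015] rpy [-180.     0.  -101.5] F [ 0.8 -0.8  0.8] j [ 34.  15. -10.   0. -65. -45.] op 0.0006
[[278.81951589 204.28541925]
 [265.63745374 120.86425212]]
```

View pics/w1.png

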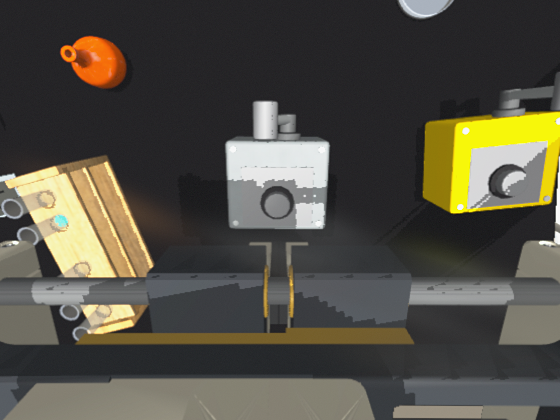

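The wrist view shows the button at (278,204) and the grip at (265,120). Both match my prediction, so I press now.

```bash
python3 -m pendant '[[-0.003,0.001,0.04,0,0,0,-1],[-0.003,0.001,0.08,0,0,0,-1],[-0.003,0.001,0.105,0,0,0,-1],[-0.003,0.001,0.115,0,0,0,-1],[-0.003,0.001,0.12,0,0,0,-1],[-0.003,0.001,0.123,0,0,0,-1],[-0.003,0.001,0.125,0,0,0,-1],[-0.003,0.001,0.125,0,0,0,-1]]'; python3 - <<'E'
from h import *
from plant import snapshot,ctrl
delta([.5876,.1663,.2],258.5)
w=snapshot('side');np.save('pics/s2.npy',w,allow_pickle=True); crop(w,230,160,130,140,4,'pics/s2.png')
E
```

```text
clock: 3.45
tool_pos: [0.5877, 0.1667, 0.0772]
orientation: [-179.9, 0.0, -101.5]
force: [-2.3, -3.0, 8.5]
opening: 0.0003
delta [0.0004, -0.0002, -0.1228] [-0.0015, 0.0006, 0.0001] | t 3.45 pos [0.5877 0.1667 0.0772] rpy [-179.9    0.  -101.5] F [-2.3 -3.   8.5] j [ 34.  22. -18.   0. -49. -46.] op 0.0003
```

View pics/s2.png

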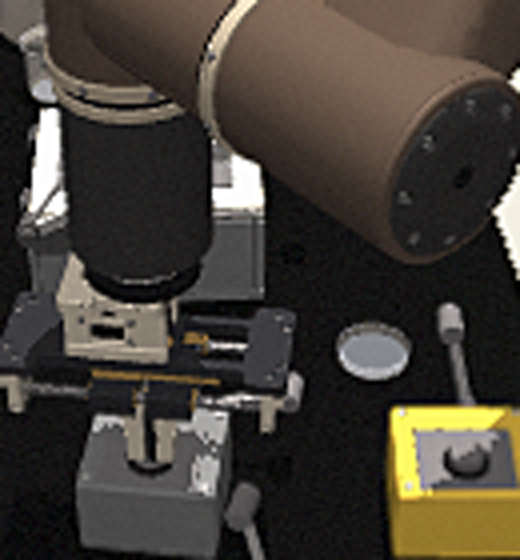

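```bash
python3 -m pendant '[[0,0,-0.04,0,0,0,-1],[0,0,-0.09,0,0,0,-1],[0,0,-0.14,0,0,0.15,0],[0,0,-0.15,0,0,0.33,0],[0,0,-0.15,0,0,0.5,0],[0,0,-0.15,0,0,0.68,0],[0,0,-0.15,0,0,0.86,0],[0,0,-0.15,0,0,1.04,0],[0,0,-0.15,0,0,1.21,0],[0,0,-0.15,0,0,1.4,0],[0,0,-0.15,0,0,1.571,0],[0,0,-0.15,0,0,1.571,0]]'; python3 - <<'E'
from h import *
from plant import snapshot,ctrl
delta([.4802,.1092,.2],168.5)
o=ctrl.get_obs(); w=snapshot('wrist'); cv2.imwrite('pics/w3.png',w['image']); w['tool']=(o['tool_pos'],o['orientation']); np.save('pics/w3.npy',w,allow_pickle=True)
print(proj(w,[[.4802,.1092,.054]],w['tool']))
w=snapshot('top');np.save('pics/t3.npy',w,allow_pickle=True); crop(w,150,140,100,120,5,'pics/t3.png')
print(proj(w,[[.4802,.1092,.054]]))
E
```

```text
clock: 5.0
tool_pos: [0.5874, 0.1671, 0.226]
orientation: [179.9, 0.0, 168.5]
force: [-0.8, -0.7, 0.2]
opening: 0.0439
delta [0.0936, -0.078, 0.0259] [0.001, 0.0008, 0.0008] | t 5.0 pos [0.5874 0.1671 0.226 ] rpy [179.9   0.  168.5] F [-0.8 -0.7  0.2] j [  34.   15.   -8.   -0.  -67. -136.] op 0.0439
[[202.89117727 100.40904539]]
[[222.03983885 223.43615319]]
```

View pics/w3.png

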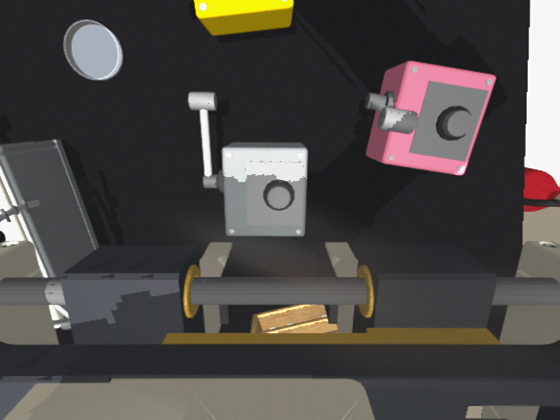

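View pics/t3.png

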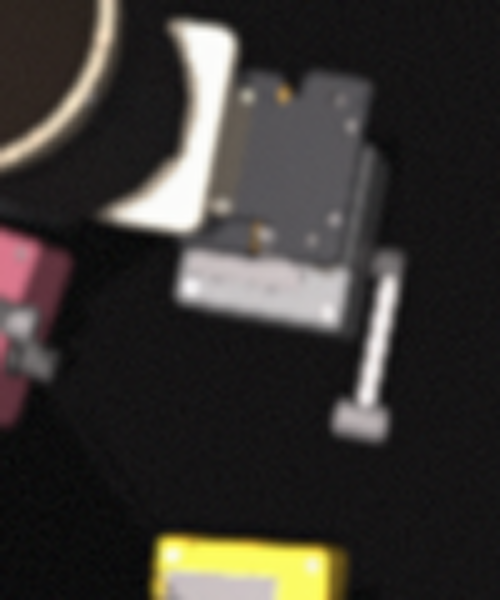

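The wrist view shows the lever dropped, with the grip drum at (202,101) where I predicted it. The arm meets the drum in the middle, so I will straddle the drum and grip its ends.

```bash
python3 -m pendant '[[0.046,-0.039,0.01,0,0,0,0],[0.0936,-0.078,0.026,0,0,0,0],[0.0936,-0.078,0.05,0,0,0,0],[0.0936,-0.078,0.1,0,0,0,0],[0.0936,-0.078,0.14,0,0,0,0],[0.0936,-0.078,0.17,0,0,0,0],[0.0936,-0.078,0.191,0,0,0,0],[0.0936,-0.078,0.191,0,0,0,0]]'; python3 - <<'E'
from h import *
from plant import snapshot,ctrl
delta([.4802,.1092,.035],168.5)
o=ctrl.get_obs(); w=snapshot('wrist'); cv2.imwrite('pics/w4.png',w['image']); w['tool']=(o['tool_pos'],o['orientation']); np.save('pics/w4.npy',w,allow_pickle=True)
print(proj(w,[[.4802,.1092,.054]],w['tool']))
E
```

```text
clock: 6.1
tool_pos: [0.479, 0.1085, 0.0334]
orientation: [-179.9, -0.1, 168.6]
force: [0.3, 0.3, 0.7]
opening: 0.0438
delta [-0.001, 0.0009, -0.0016] [-0.0021, -0.0021, 0.0019] | t 6.1 pos [0.479  0.1085 0.0334] rpy [-1.799e+02 -1.000e-01  1.686e+02] F [0.3 0.3 0.7] j [  36.   16.  -36.   -0.  -38. -137.] op 0.0438
[[280.04131424 275.8609536 ]]
```

View pics/w4.png

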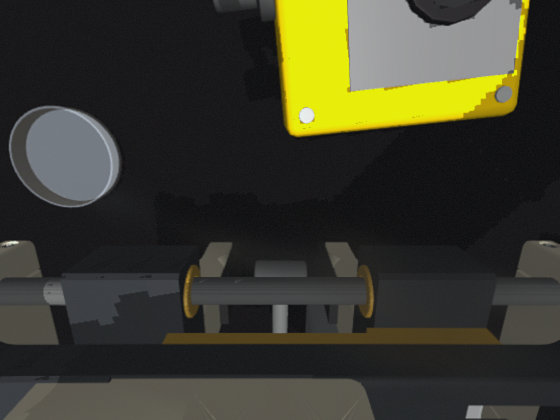

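The drum at (280,270) is centred between the fingers, so I close the jaws.

```bash
python3 -m pendant '[[-0.001,0.001,-0.001,0,0,0,-1],[-0.001,0.001,-0.001,0,0,0,-1],[-0.001,0.001,-0.001,0,0,0,-1],[-0.001,0.001,-0.001,0,0,0,-1]]'; python3 - <<'E'
from h import *
rp=[.5762,.1549,-.2014]
o=None
# arc offsets in tool axes: toolx=-relay x, tooly=relay y, toolz=-z ; grasp at angle phi from vertical forward
p0=1.74-.22
for ph in (1.52,1.3,1.1,.9,.7,.5,.3,.1,0,-.1,-.15,-.2,-.22):
    print(ph, round(.085*(np.sin(ph)-np.sin(p0)),4), round(-.085*(np.cos(ph)-np.cos(p0)),4))
delta([.4802,.1092,.035],168.5)
E
```

```text
clock: 6.65
tool_pos: [0.4814, 0.1097, 0.0361]
orientation: [180.0, 0.1, 168.5]
force: [0.8, -3.6, 2.8]
opening: 0.0261
1.52 0.0 -0.0
1.3 -0.003 -0.0184
1.1 -0.0091 -0.0342
0.9 -0.0183 -0.0485
0.7 -0.0301 -0.0607
0.5 -0.0441 -0.0703
0.3 -0.0598 -0.0769
0.1 -0.0764 -0.0803
0 -0.0849 -0.0807
-0.1 -0.0934 -0.0803
-0.15 -0.0976 -0.0797
-0.2 -0.1018 -0.079
-0.22 -0.1034 -0.0786
delta [0.0011, -0.0007, 0.0011] [0.0003, 0.0009, -0.0002] | t 6.65 pos [0.4814 0.1097 0.0361] rpy [1.800e+02 1.000e-01 1.685e+02] F [ 0.8 -3.6  2.8] j [  36.   16.  -36.    0.  -38. -137.] op 0.0261
```

```bash
python3 -m pendant '[[-0.003,0,-0.0184,0,0,0,-1],[-0.0091,0,-0.0342,0,0,0,-1],[-0.0183,0,-0.0485,0,0,0,-1],[-0.0301,0,-0.0607,0,0,0,-1],[-0.0441,0,-0.0703,0,0,0,-1],[-0.0598,0,-0.0769,0,0,0,-1],[-0.0764,0,-0.0803,0,0,0,-1],[-0.0849,0,-0.0807,0,0,0,-1],[-0.0934,0,-0.0803,0,0,0,-1],[-0.099,0,-0.0797,0,0,0,-1],[-0.101,0,-0.079,0,0,0,-1],[-0.101,0,-0.079,0,0,0,-1]]'; python3 - <<'E'
from h import *
from plant import snapshot
delta([.5816,.0885,.114],168.5)
w=snapshot('side');np.save('pics/s5.npy',w,allow_pickle=True); crop(w,220,160,130,140,4,'pics/s5.png')
E
```

```text
clock: 8.15
tool_pos: [0.5815, 0.0885, 0.1156]
orientation: [-179.9, 0.1, 168.5]
force: [0.5, -6.8, 7.6]
opening: 0.0256
delta [-0.0001, -0.0, 0.0016] [-0.001, 0.0019, -0.0] | t 8.15 pos [0.5815 0.0885 0.1156] rpy [-1.799e+02  1.000e-01  1.685e+02] F [ 0.5 -6.8  7.6] j [  28.   18.  -19.    0.  -53. -129.] op 0.0256
```

View pics/s5.png

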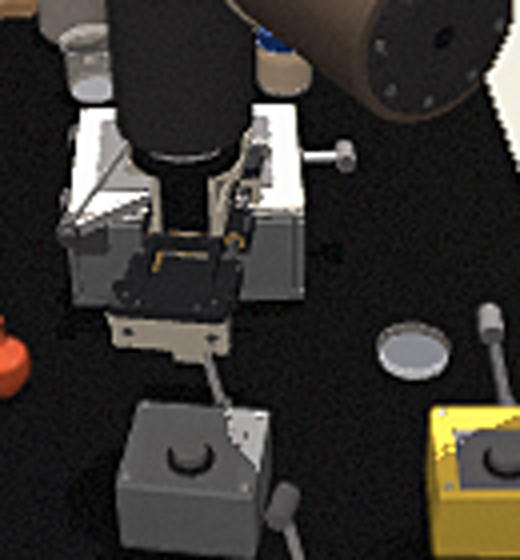

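```bash
python3 -m pendant '[[0,0,0,0,0,0,0],[0,0,0,0,0,0,0],[0,0,0,0,0,0,0],[0,0,-0.03,0,0,0,0],[0,0,-0.07,0,0,0,0],[0,0,-0.12,0,0,0,0],[0,0,-0.15,0,0,0,0],[0,0,-0.15,0,0,0,0]]'; python3 - <<'E'
from h import *
from plant import snapshot,ctrl
delta([.44,-.163,.25],177.3)
o=ctrl.get_obs(); w=snapshot('wrist'); cv2.imwrite('pics/w6.png',w['image']); w['tool']=(o['tool_pos'],o['orientation']); np.save('pics/w6.npy',w,allow_pickle=True)
print(proj(w,[[.5816,.0885,.133],[.48,.109,.054]],w['tool']))
E
```

```text
clock: 9.2
tool_pos: [0.5812, 0.0903, 0.2675]
orientation: [179.8, 0.2, 168.5]
force: [0.1, -0.4, -0.4]
opening: 0.0439
delta [0.088, -0.2764, 0.0162] [0.0027, 0.0046, -0.1536] | t 9.2 pos [0.5812 0.0903 0.2675] rpy [179.8   0.2 168.5] F [ 0.1 -0.4 -0.4] j [  28.   11.   -7.    0.  -72. -129.] op 0.0439
[[276.17632042 197.14339884]
 [276.06934344  92.98236195]]
```

View pics/w6.png

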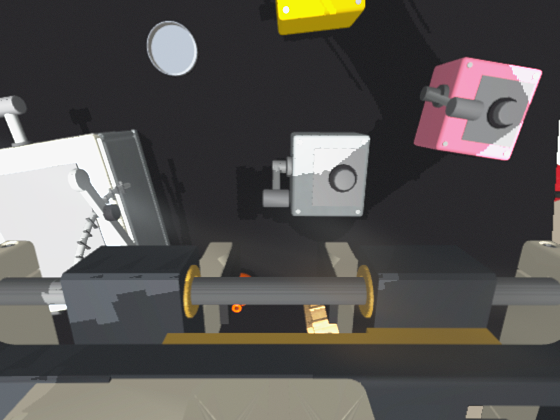

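The grey lever stays up on its own: its drum is at (276,198) against a predicted (276,197). Next is the cover knob.

```bash
python3 -m pendant '[[0.015,-0.046,0.016,0,0,-0.07,0],[0.03,-0.092,0.016,0,0,-0.154,0],[0.045,-0.138,0.016,0,0,-0.154,0],[0.06,-0.184,0.016,0,0,-0.154,0],[0.075,-0.23,0.016,0,0,-0.154,0],[0.088,-0.276,0.016,0,0,-0.154,0],[0.088,-0.276,0.016,0,0,-0.154,0],[0.088,-0.276,0.016,0,0,-0.154,0]]'; python3 - <<'E'
from h import *
from plant import snapshot,ctrl
delta([.4395,-.1635,.081],177.3)
o=ctrl.get_obs(); w=snapshot('wrist'); cv2.imwrite('pics/w7.png',w['image']); w['tool']=(o['tool_pos'],o['orientation']); np.save('pics/w7.npy',w,allow_pickle=True)
print(proj(w,[[.4395,-.1635,.1],[.5187,-.07,.1685]],w['tool']))
w6=load('pics/w6.npy');print(proj(w6,[[.5187,-.07,.1685]],w6['tool'])); crop(w6,0,120,180,160,4,'pics/w6c.png')
E
```

```text
clock: 10.25
tool_pos: [0.4383, -0.1632, 0.2478]
orientation: [180.0, -0.1, 177.2]
force: [-0.9, 0.0, 0.4]
opening: 0.0439
delta [-0.0014, -0.0003, 0.1668] [0.0002, -0.0011, -0.0009] | t 10.25 pos [ 0.4383 -0.1632  0.2478] rpy [ 1.800e+02 -1.000e-01  1.772e+02] F [-0.9  0.   0.4] j [  4.  -0. -22.  -0. -68. -97.] op 0.0439
[[277.91617065 195.03058118]
 [385.44686667 293.89859068]]
[[ 81.35390748 174.37939742]]
```

View pics/w7.png

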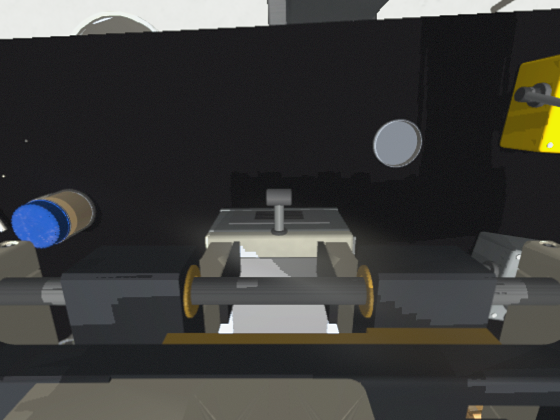

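View pics/w6c.png

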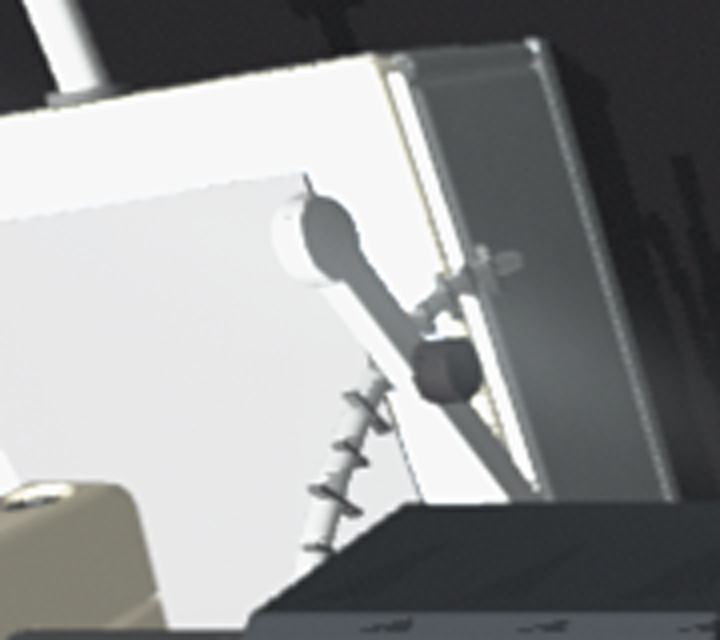

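```bash
cat >> fit.py <<'E'
print('----')
w6=load('pics/w6.npy');w7=load('pics/w7.npy')
ip=r.x
def tip2(p): a,rr=p[3],p[4]; return [.095-rr*np.cos(a),.097,.098+rr*np.sin(a)]
p6=np.array([[79.3,179.8]])
p6c=np.array([[(375)/4,120+60/4]]); # cover near-left corner top approx
p7=np.array([[279,197]])
f2=lambda p:np.r_[(proj(t,tf(p,K))-pkt).ravel(),(proj(s,tf(p,K))-pks).ravel(),(proj(t,tf(p,tip2(p)))-pit).ravel(),(proj(s,tf(p,tip2(p)))-pis).ravel(),.7*(proj(s,tf(p,bot))-pb).ravel(),.5*(proj(t,tf(p,cor))-pc).ravel(),(proj(w6,tf(p,tip2(p)),w6['tool'])-p6).ravel(),(proj(w7,tf(p,K),w7['tool'])-p7).ravel()]
for fix in(0,1):
    g2=(lambda p:f2(p)) if not fix else (lambda p:f2(np.r_[p[:4],.175]))
    r2=least_squares(g2,list(ip)+[.175]);print(r2.x);print(np.round(r2.fun.reshape(-1,2),1).tolist()); print('knob',tf(r2.x,K))
# triangulate tip
A=[];B=[]
for (e,d) in (ray(t,pit[0]),ray(s,pis[0]),ray(w6,p6[0],w6['tool'])):
    d=d/np.linalg.norm(d);M=np.eye(3)-np.outer(d,d);A.append(M);B.append(M@e)
X=np.linalg.lstsq(np.vstack(A),np.hstack(B),rcond=None)[0];print('tri',X,[np.linalg.norm(a@X-b).round(4) for a,b in zip(A,B)])
E
python3 fit.py | sed -n '/----/,$p'
```

```text
----
[ 0.5807406  -0.16941579 -0.04763307  0.44535662  0.17585977]
[[-0.4, -0.5], [-0.3, -0.1], [0.3, -2.1], [-0.5, -0.9], [0.1, 0.6], [-0.0, 0.8], [0.6, -0.9], [-0.3, -0.3], [-0.6, -0.3], [0.6, -0.6], [0.1, -0.9], [-0.3, -0.7]]
knob [[ 0.44089939 -0.16274968  0.1       ]]
[ 0.58047171 -0.16926769 -0.04460078  0.44554745  0.175     ]
[[-0.3, -0.4], [-0.2, -0.2], [0.3, -2.1], [-0.5, -0.8], [0.2, 0.7], [0.1, 0.8], [0.5, -0.8], [-0.3, -0.3], [-0.5, -0.3], [0.6, -0.5], [0.4, -0.7], [-0.6, -1.0]]
knob [[ 0.44061093 -0.16302565  0.1       ]]
tri [ 0.51995874 -0.06943965  0.1714208 ] [np.float64(0.003), np.float64(0.0011), np.float64(0.0031)]
```

```bash
python3 -m pendant '[[-0.002,0,0.04,0,0,0,0],[-0.002,0,0.09,0,0,0,0],[-0.002,0,0.13,0,0,0,0],[-0.002,0,0.155,0,0,0,0],[-0.002,0,0.167,0,0,0,0],[-0.002,0,0.167,0,0,0,0]]'; python3 - <<'E'
from h import *
from plant import snapshot,ctrl
delta([.44,-.1635,.081],177.3)
o=ctrl.get_obs(); w=snapshot('wrist'); cv2.imwrite('pics/w8.png',w['image']); w['tool']=(o['tool_pos'],o['orientation']); np.save('pics/w8.npy',w,allow_pickle=True)
print(proj(w,[[.44,-.1632,.1]],w['tool']))
w=snapshot('side');np.save('pics/s8.npy',w,allow_pickle=True); crop(w,210,150,160,110,5,'pics/s8.png')
E
```

```text
clock: 11.05
tool_pos: [0.4407, -0.1628, 0.0811]
orientation: [-180.0, -0.1, 177.4]
force: [0.3, -0.5, 0.1]
opening: 0.0439
delta [0.0006, -0.0007, 0.0001] [-0.0002, -0.0015, 0.001] | t 11.05 pos [ 0.4407 -0.1628  0.0811] rpy [-1.800e+02 -1.000e-01  1.774e+02] F [ 0.3 -0.5  0.1] j [  4.  10. -36.   0. -44. -96.] op 0.0439
[[277.46462416 271.47906615]]
```

View pics/w8.png

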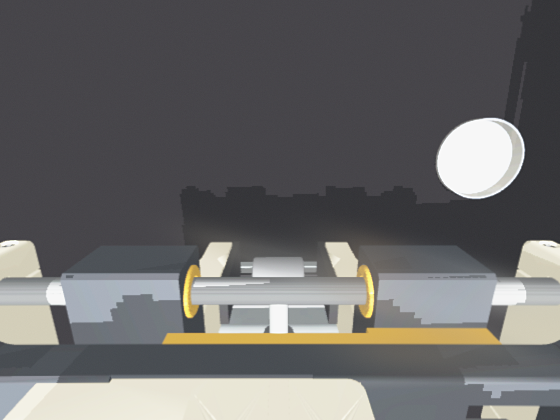

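View pics/s8.png

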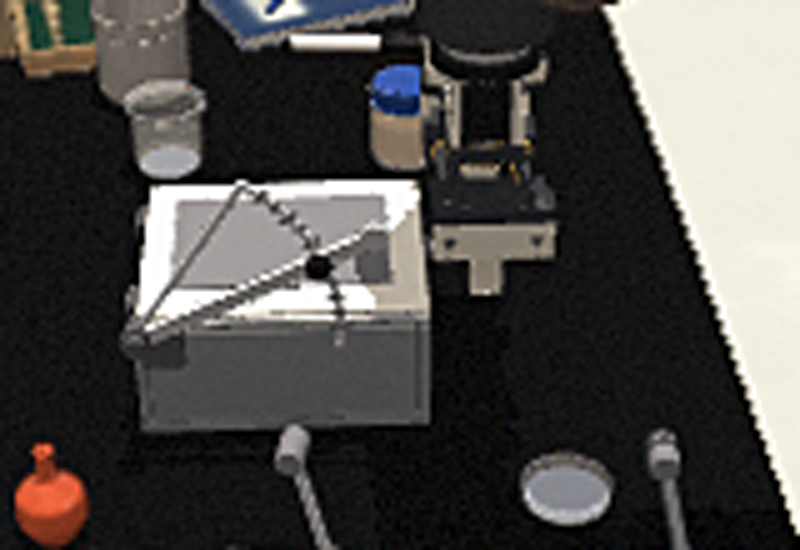

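```bash
python3 - <<'E'
from h import *
crop(load('pics/w8.npy'),190,230,180,120,4,'pics/w8c.png')
crop(load('pics/w7.npy'),200,170,160,70,5,'pics/w7c.png')
E
```

```text
(no output)
```

View pics/w8c.png

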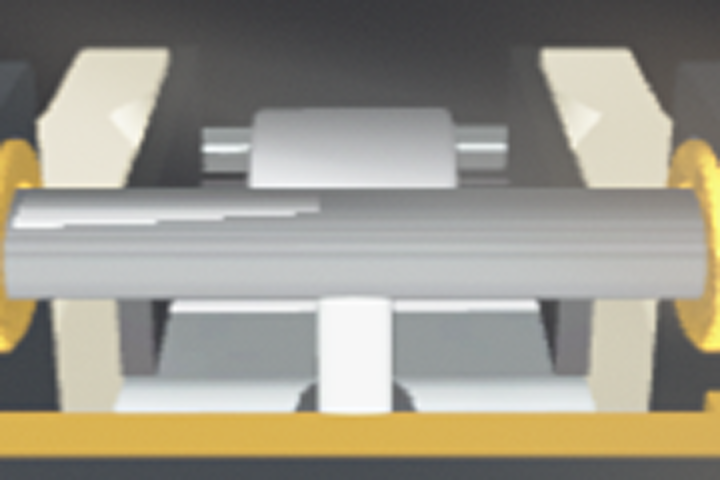

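View pics/w7c.png

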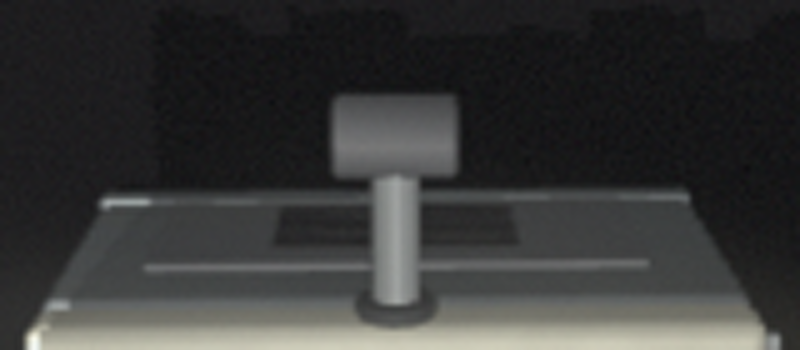

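The drum at (278,268) is centred between the fingers. The bars beside it are the label plate on the box front behind. I close on the drum.

```bash
python3 -m pendant '[[0,0,0,0,0,0,-1],[0,0,0,0,0,0,-1],[0,0,0,0,0,0,-1],[0,0,0,0,0,0,-1],[0,0,0,0,0,0,-1]]'; python3 - <<'E'
from h import *
delta([.44,-.1635,.081],177.3)
for th in (.05,.1,.15,.2,.25,.3,.35,.4,.42,.43,.445):
    print(th, round(.235*(np.cos(th+.0085)-np.cos(.0085)),4), round(-.235*(np.sin(th+.0085)-np.sin(.0085)),4))
E
```

```text
clock: 11.78
tool_pos: [0.441, -0.1631, 0.0818]
orientation: [180.0, 0.0, 177.3]
force: [0.4, 4.1, 3.7]
opening: 0.026
delta [0.001, -0.0004, 0.0008] [0.0002, 0.0008, 0.0001] | t 11.78 pos [ 0.441  -0.1631  0.0818] rpy [180.    0.  177.3] F [0.4 4.1 3.7] j [  4.  10. -36.  -0. -44. -96.] op 0.026
0.05 -0.0004 -0.0117
0.1 -0.0014 -0.0235
0.15 -0.0029 -0.0351
0.2 -0.0051 -0.0466
0.25 -0.0078 -0.0581
0.3 -0.0111 -0.0694
0.35 -0.0149 -0.0805
0.4 -0.0193 -0.0914
0.42 -0.0212 -0.0956
0.43 -0.0222 -0.0978
0.445 -0.0237 -0.101
```

```bash
python3 -m pendant '[[-0.0004,0,-0.0117,0,0,0,-1],[-0.0014,0,-0.0235,0,0,0,-1],[-0.0029,0,-0.0351,0,0,0,-1],[-0.0051,0,-0.0466,0,0,0,-1],[-0.0078,0,-0.0581,0,0,0,-1],[-0.0111,0,-0.0694,0,0,0,-1],[-0.0149,0,-0.0805,0,0,0,-1],[-0.0185,0,-0.0895,0,0,0,-1],[-0.0212,0,-0.0956,0,0,0,-1],[-0.0222,0,-0.0978,0,0,0,-1],[-0.0222,0,-0.0978,0,0,0,-1],[-0.0222,0,-0.0978,0,0,0,-1]]'; python3 - <<'E'
from h import *
from plant import snapshot,ctrl
delta([.44,-.1635,.081],177.3)
o=ctrl.get_obs(); w=snapshot('wrist'); cv2.imwrite('pics/w9.png',w['image']); w['tool']=(o['tool_pos'],o['orientation']); np.save('pics/w9.npy',w,allow_pickle=True)
w=snapshot('side');np.save('pics/s9.npy',w,allow_pickle=True); crop(w,225,150,100,75,8,'pics/s9.png')
w=snapshot('top');np.save('pics/t9.npy',w,allow_pickle=True); cv2.imwrite('pics/t9.png',w['image'])
E
```

```text
clock: 13.28
tool_pos: [0.4626, -0.164, 0.1793]
orientation: [180.0, -0.0, 177.3]
force: [4.5, 4.1, -7.2]
opening: 0.0254
delta [0.0225, -0.0007, 0.0983] [0.0009, -0.0003, -0.0004] | t 13.28 pos [ 0.4626 -0.164   0.1793] rpy [180.   -0.  177.3] F [ 4.5  4.1 -7.2] j [  3.   5. -26.  -0. -59. -96.] op 0.0254
```

View pics/s9.png

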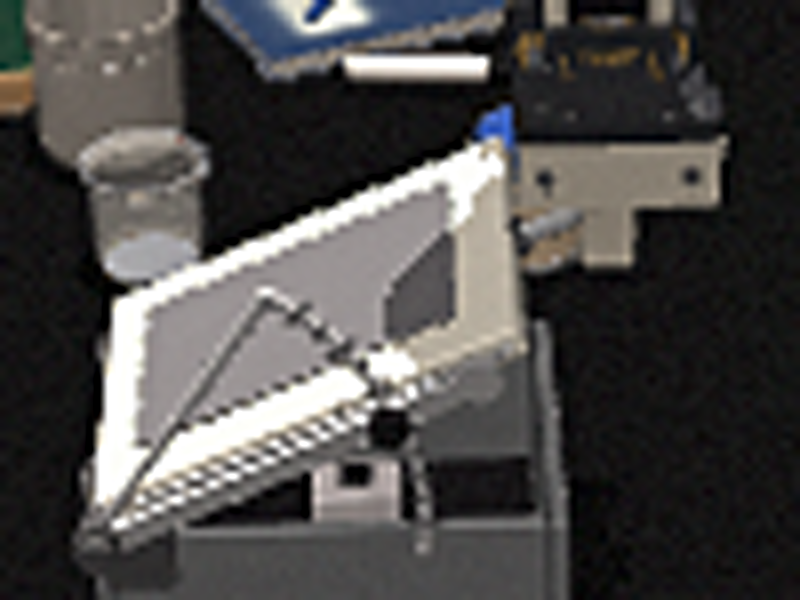

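View pics/w9.png

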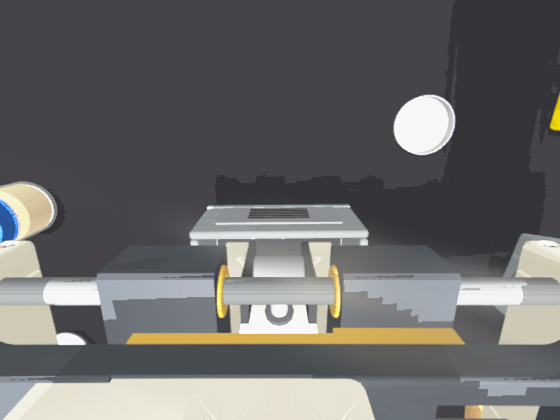

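View pics/t9.png

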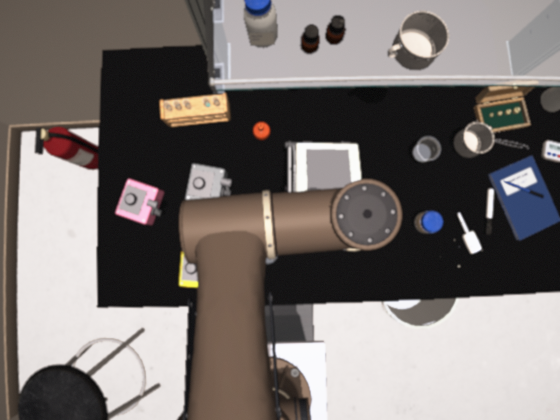

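```bash
python3 - <<'E'
from h import *
w=load('pics/s9.npy'); crop(w,230,180,66,48,12,'pics/s9b.png')
w=load('pics/s8.npy'); crop(w,230,180,66,48,12,'pics/s8b.png')
E
```

```text
(no output)
```

View pics/s9b.png

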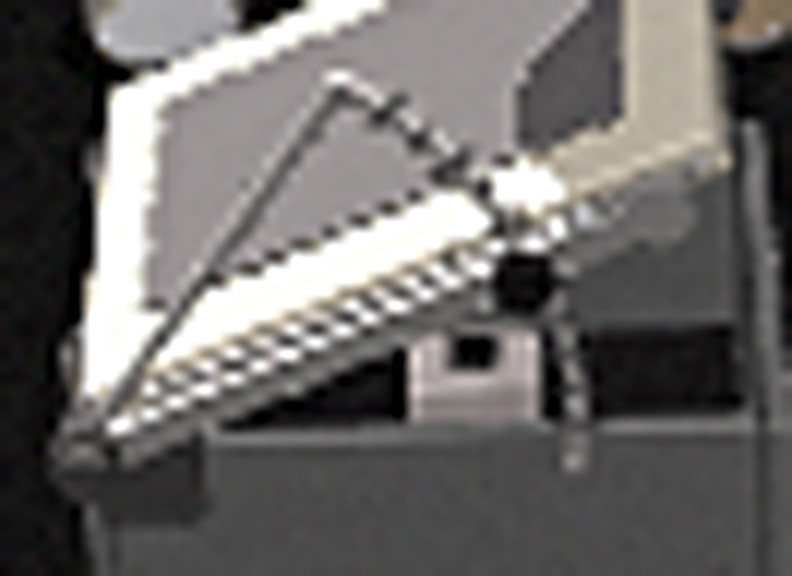

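View pics/s8b.png

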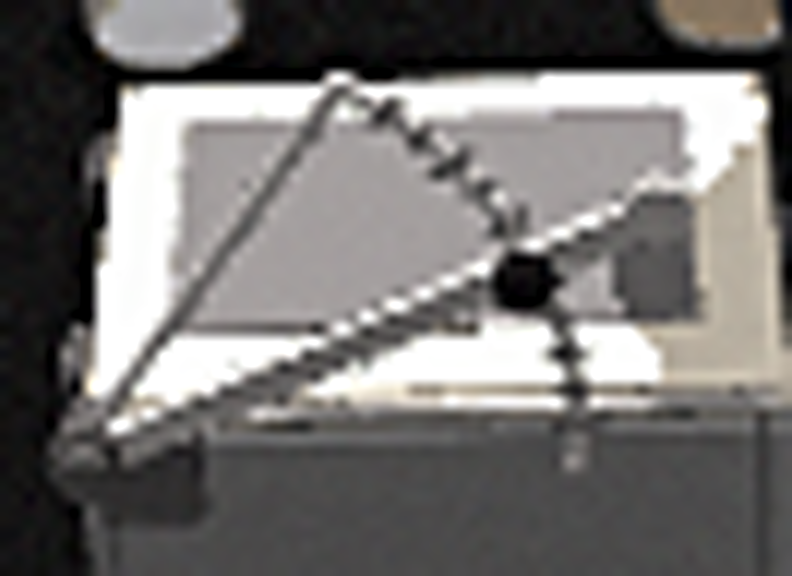

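```bash
python3 - <<'E'
from h import *
w=load('pics/s9.npy')
def tf(p,L):
    x,y,a=p[:3]; c,sn=np.cos(a),np.sin(a); L=np.atleast_2d(L)
    return np.c_[x+c*L[:,0]-sn*L[:,1],y+sn*L[:,0]+c*L[:,1],L[:,2]]
ip=[.5803,-.1694,-.046]
P=lambda a,r,h,y:[.095-r*np.cos(a)+h*np.sin(a),y,.098+r*np.sin(a)+h*np.cos(a)]
cr=lambda q:((q-[230,180]+.5)*12-.5).round(0)
for a in(.39,.41,.43,.45,.47):
    A=cr(proj(w,tf(ip,[P(a,0,0,.1),P(a,.175,0,.1)]))); print(a,'arm',A.tolist(),'slope',round(-(A[1]-A[0])[1]/(A[1]-A[0])[0],4))
    for h in(0,.01):
        B=cr(proj(w,tf(ip,[P(a,0.02,h,.08),P(a,.195,h,.08)]))); print('   cover h',h,B.tolist(),'slope',round(-(B[1]-B[0])[1]/(B[1]-B[0])[0],4))
E
```

```text
0.39 arm [[86.0, 458.0], [673.0, 240.0]] slope 0.3714
   cover h 0 [[155.0, 390.0], [739.0, 173.0]] slope 0.3716
   cover h 0.01 [[139.0, 364.0], [724.0, 144.0]] slope 0.3761
0.41 arm [[86.0, 458.0], [667.0, 230.0]] slope 0.3924
   cover h 0 [[154.0, 389.0], [733.0, 162.0]] slope 0.3921
   cover h 0.01 [[137.0, 363.0], [718.0, 133.0]] slope 0.3959
0.43 arm [[86.0, 458.0], [662.0, 220.0]] slope 0.4132
   cover h 0 [[154.0, 388.0], [727.0, 151.0]] slope 0.4136
   cover h 0.01 [[136.0, 362.0], [711.0, 122.0]] slope 0.4174
0.45 arm [[86.0, 458.0], [656.0, 210.0]] slope 0.4351
   cover h 0 [[153.0, 387.0], [721.0, 140.0]] slope 0.4349
   cover h 0.01 [[135.0, 361.0], [704.0, 112.0]] slope 0.4376
0.47 arm [[86.0, 458.0], [650.0, 201.0]] slope 0.4557
   cover h 0 [[152.0, 386.0], [714.0, 129.0]] slope 0.4573
   cover h 0.01 [[133.0, 360.0], [697.0, 101.0]] slope 0.4592
```

```bash
python3 - <<'E'
from h import *
w=cv2.cvtColor(load('pics/s9.npy')['image'],cv2.COLOR_BGR2GRAY)
w8=cv2.cvtColor(load('pics/s8.npy')['image'],cv2.COLOR_BGR2GRAY)
print('rows',list(range(190,221)))
for c in range(240,292,3): print(c,w[190:221,c].tolist())
print('s8')
for c in range(240,292,3): print(c,w8[190:221,c].tolist())
E
```

```text
rows [190, 191, 192, 193, 194, 195, 196, 197, 198, 199, 200, 201, 202, 203, 204, 205, 206, 207, 208, 209, 210, 211, 212, 213, 214, 215, 216, 217, 218, 219, 220]
240 [255, 255, 255, 255, 255, 255, 254, 255, 255, 254, 255, 255, 255, 255, 255, 255, 255, 254, 255, 255, 248, 141, 87, 96, 186, 255, 94, 106, 88, 44, 44]
243 [205, 159, 145, 152, 152, 141, 148, 139, 143, 142, 150, 142, 147, 146, 148, 91, 229, 115, 67, 249, 237, 114, 138, 141, 159, 93, 106, 78, 41, 48, 47]
246 [149, 150, 152, 150, 150, 150, 149, 147, 150, 149, 150, 160, 198, 103, 86, 238, 255, 255, 255, 189, 198, 83, 250, 80, 98, 104, 46, 38, 32, 39, 41]
249 [152, 150, 149, 150, 150, 150, 151, 168, 166, 103, 94, 153, 129, 237, 255, 254, 255, 254, 152, 255, 55, 255, 89, 102, 109, 19, 121, 72, 75, 75, 78]
252 [147, 150, 151, 182, 142, 96, 105, 155, 153, 155, 149, 78, 255, 255, 254, 255, 248, 128, 204, 154, 184, 92, 109, 64, 3, 37, 120, 70, 75, 76, 76]
255 [126, 93, 129, 153, 152, 151, 152, 151, 151, 147, 91, 255, 255, 253, 255, 230, 175, 134, 208, 95, 99, 110, 69, 11, 14, 41, 119, 70, 75, 77, 74]
258 [155, 152, 151, 149, 150, 14
[... 3678 characters left out ...]
55, 85, 97, 94, 173, 165, 162, 160, 127, 255, 246, 232, 255, 255, 123, 243, 83, 70, 72, 73, 74, 76, 76]
282 [157, 159, 160, 160, 160, 169, 166, 98, 97, 102, 93, 82, 85, 81, 80, 76, 78, 255, 255, 254, 255, 255, 126, 211, 92, 108, 69, 77, 73, 76, 75]
285 [153, 159, 157, 156, 178, 219, 88, 97, 103, 105, 90, 86, 84, 85, 86, 83, 77, 185, 172, 171, 175, 199, 123, 127, 69, 109, 71, 76, 74, 76, 78]
288 [255, 255, 255, 255, 255, 255, 171, 180, 183, 183, 187, 188, 184, 187, 124, 141, 132, 180, 177, 173, 176, 196, 130, 120, 92, 104, 69, 75, 75, 77, 77]
291 [255, 255, 164, 174, 172, 175, 178, 177, 180, 174, 177, 176, 177, 176, 174, 175, 175, 175, 175, 177, 179, 196, 93, 117, 89, 105, 73, 75, 74, 80, 77]
```

```bash
sed -i 's/(97,372)/(97,366)/' fit.py; python3 fit.py | sed -n '/----/,$p'; python3 - <<'E'
from h import *
from scipy.optimize import least_squares
w=load('pics/s9.npy')
def tf(p,L):
    x,y,a=p[:3]; c,sn=np.cos(a),np.sin(a); L=np.atleast_2d(L)
    return np.c_[x+c*L[:,0]-sn*L[:,1],y+sn*L[:,0]+c*L[:,1],L[:,2]]
ip=[.5803,-.1694,-.046]
P=lambda a,r,h,y:[.095-r*np.cos(a)+h*np.sin(a),y,.098+r*np.sin(a)+h*np.cos(a)]
arm=np.array([(249,211.5),(252,210.4),(255,208.5),(258,207.5),(261,206.5),(264,205.5),(267,203.5),(270,202.5),(276,199.5),(279,198.5)])
arl=np.array([(249,214.6),(252,213.1),(255,212.1),(258,210.5),(261,209.5),(276,202.6),(279,201.5)])
cov=np.array([(249,207.5),(252,206.5),(255,205.7),(258,203.6),(261,202.6),(264,201.5),(267,199.7),(270,198.5),(276,196.5),(282,194.4),(285,192.6),(288,191.5)])
for n,D,h0,y in(('arm up',arm,.006,.1),('arm low',arl,-.006,.1),('cover',cov,.006,.08)):
    def f(p):
        q=proj(w,tf(ip,[P(p[0],r,h0,y) for r in np.linspace(0,.2,9)])); q=q[np.argsort(q[:,0])]
        return np.interp(D[:,0],q[:,0],q[:,1])+p[1]*3-D[:,1]
    r=least_squares(f,[.43,0]); J=r.jac; sd=np.sqrt(np.linalg.inv(J.T@J)[0,0]*r.fun.var()); print(n,r.x,sd)
E
```

```text
----
[ 0.58074117 -0.16940732 -0.04759264  0.44649035  0.17563537]
[[-0.4, -0.5], [-0.3, -0.1], [0.3, -1.0], [-0.6, -0.9], [0.1, 0.7], [-0.0, 0.8], [0.6, -0.9], [-0.3, -0.3], [-0.6, -0.3], [0.6, -0.6], [0.2, -0.6], [-0.3, -0.7]]
knob [[ 0.4408997  -0.16274687  0.1       ]]
[ 0.58054253 -0.16929908 -0.0453591   0.44663019  0.175     ]
[[-0.3, -0.4], [-0.2, -0.2], [0.3, -1.0], [-0.6, -0.9], [0.2, 0.7], [0.0, 0.8], [0.5, -0.8], [-0.3, -0.3], [-0.5, -0.3], [0.6, -0.5], [0.4, -0.4], [-0.5, -0.9]]
knob [[ 0.44068653 -0.16295098  0.1       ]]
tri [ 0.52091241 -0.06937914  0.17162361] [np.float64(0.0012), np.float64(0.0013), np.float64(0.0023)]
arm up [0.45122962 0.31844993] 0.0077341433401781155
arm low [0.45604013 0.20841159] 0.004345290937524171
cover [0.42820077 0.04543822] 0.006391681865584948
```

Measured angles: the index arm is about 0.45 rad (0.447 from the tip fit, 0.451 and 0.456 from its edges), and the cover is now about 0.428. I raise the cover by 0.021 rad.

```bash
python3 -m pendant '[[-0.001,0,-0.002,0,0,0,-1],[-0.002,0,-0.0045,0,0,0,-1],[-0.002,0,-0.0045,0,0,0,-1],[-0.002,0,-0.0045,0,0,0,-1],[-0.002,0,-0.0045,0,0,0,-1]]'; python3 - <<'E'
from h import *
from plant import snapshot,ctrl
delta([.44,-.1635,.081],177.3)
o=ctrl.get_obs(); print('theta kin',np.arcsin((.002+o['tool_pos'][2]-.0818)/.235)-.0085)
w=snapshot('side');np.save('pics/s10.npy',w,allow_pickle=True); crop(w,230,180,66,48,12,'pics/s10b.png'); cv2.imwrite('pics/s10.png',w['image'])
g=cv2.cvtColor(w['image'],cv2.COLOR_BGR2GRAY)
print(188,'..')
for c in range(249,292,3): print(c,g[186:216,c].tolist())
E
```

```text
clock: 14.05
tool_pos: [0.4647, -0.1641, 0.1838]
orientation: [179.9, -0.0, 177.3]
force: [4.6, 3.4, -8.8]
opening: 0.0255
delta [0.0247, -0.0007, 0.1028] [0.0009, -0.0001, -0.0005] | t 14.05 pos [ 0.4647 -0.1641  0.1838] rpy [179.9  -0.  177.3] F [ 4.6  3.4 -8.8] j [  3.   5. -25.  -0. -59. -96.] op 0.0255
theta kin 0.4498957227522263
188 ..
249 [137, 145, 147, 150, 152, 147, 149, 147, 148, 151, 150, 170, 165, 102, 96, 150, 77, 255, 255, 253, 255, 250, 132, 179, 61, 255, 92, 105, 111, 12]
252 [147, 148, 147, 149, 149, 150, 147, 184, 142, 97, 105, 152, 154, 149, 161, 85, 255, 255, 253, 254, 211, 173, 103, 180, 188, 93, 107, 64, 8, 37]
255 [149, 148, 148, 174, 124, 94, 128, 152, 154, 150, 150, 149, 150, 150, 147, 255, 254, 254, 254, 159, 205, 102, 236, 93, 98, 109, 65, 4, 17, 40]
258 [255, 86, 79, 160, 152, 151, 149, 151, 150, 149, 149, 147, 77, 255, 255, 253, 255, 251, 129, 244, 106, 255, 93, 105, 117, 9, 14, 18, 15, 53]
261 [147, 174, 205, 52, 86, 154, 149, 150, 150, 148, 163, 87, 255, 254, 253, 255, 222, 172, 129, 42, 191, 93, 105, 103, 6, 11, 18, 18, 12, 78]
264 [151, 153, 149, 17
[... 666 characters left out ...]
, 60, 32, 3, 23, 1, 4, 62]
279 [85, 85, 78, 117, 185, 176, 173, 179, 185, 142, 121, 102, 163, 96, 103, 105, 69, 73, 74, 73, 79, 63, 22, 27, 14, 21, 24, 19, 27, 64]
282 [183, 184, 178, 176, 178, 174, 189, 168, 130, 99, 120, 104, 102, 106, 93, 71, 73, 72, 74, 76, 78, 43, 15, 19, 20, 20, 16, 14, 43, 122]
285 [175, 173, 173, 176, 176, 202, 150, 149, 106, 122, 103, 105, 106, 104, 87, 74, 76, 73, 74, 75, 79, 37, 20, 24, 20, 21, 19, 13, 47, 120]
288 [174, 173, 180, 180, 203, 146, 124, 142, 73, 71, 73, 73, 75, 73, 75, 77, 74, 75, 74, 76, 80, 30, 14, 20, 26, 23, 20, 14, 52, 118]
291 [8, 15, 14, 2, 61, 41, 44, 39, 38, 52, 52, 50, 53, 53, 60, 59, 58, 59, 58, 60, 64, 46, 44, 63, 37, 39, 37, 13, 81, 112]
```

View pics/s10b.png

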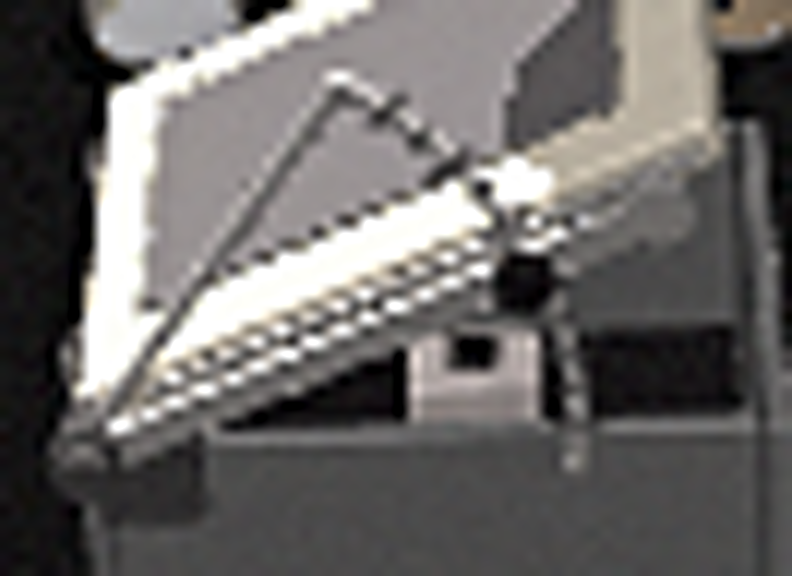

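View pics/s10.png

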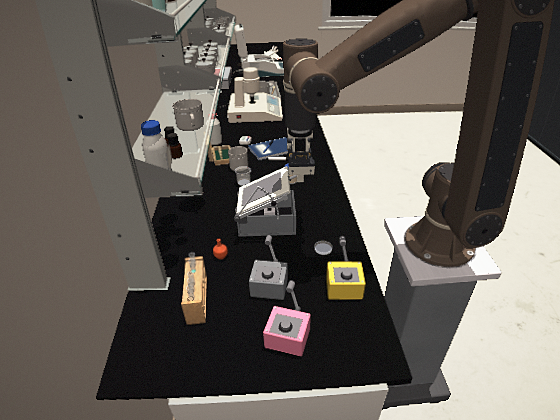

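In the side view the cover edge runs from (249,207.5) to (279,194.5) and the arm edge from (249,211.5) to (279,198.5). Both have slope 0.433 with a constant gap, so they are parallel. The grey relay's lever is still up at (268,240), and the dish, jar and beaker have not moved. I hand the job in.

```bash
python3 -c "
from plant import ctrl
print(ctrl.get_obs()['tool_pos'],ctrl.get_obs()['force']); print(ctrl.close_job())"
```

```text
[ 0.46467343 -0.16406303  0.1838109 ] [ 4.95297918  2.78395468 -8.71333716]
the job is handed in; nothing more can be done
None
```

I completed the interlock check in the order asked and handed the job in at about 14 s, with the gripper still holding the cover at the index arm's angle. No verdict came back.

- **Relay:** I pressed the grey relay's button fully down (about 8.5 N) and the lever dropped. I gripped the lever's drum by its ends, swung it back up and let go. It stayed up by itself, and the later pictures still show it up.
- **Cover:** I gripped the knob by its ends and raised the cover. From the arm's pose the cover is at about 0.450 rad.
- **Index arm angle:** The tip fit across cameras gave about 0.447 rad, and its upper and lower edges in the side view gave about 0.451 and 0.456. My first estimate was 0.415; I dropped it because the close wrist picture disagreed with it.
- **Last check:** The cover edge and arm edge in the side picture had the same slope (0.433), with a constant gap of about 4 pixels. The tool was steady, with about 9 N downward at the wrist.
- **Nearby things:** The index arm, petri dish, beaker and look-alike relays look unmoved in the pictures. I judged this by eye rather than by measurement. The gripper partly hides the jar in the side view, but the top view taken during the lift shows it in place.

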